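# Clip the lid of a full food tub shut

### The job

The food tub on the wooden board has its lid on, but its four clip flaps stick out. Fold all four flaps down, one after another, until each lies snug against the side of the tub. Leave the tub standing about where it is on the board and do not disturb the things around it.

Things in the scene. Friction and masses are not known exactly. Their poses are not given: they have to be found in the camera images.
- tub: full white plastic food tub, 1.2 to 1.8 kg, loose on the wooden board, grey lid seated on it; rim 115 mm (its x) by 160 mm (its y), 79 mm high to the lid's top, walls up to 11 mm inside the rim. Origin: centre of its underside (the board's top), z up. A grey clip flap hangs on a level hinge along the rim, mid-side. Pushed sideways with over 8 to 20 N the tub slides
- flap_far (a joint): angle (rad) of the flap on the tub's +x side: 0 = closed, hanging straight down against the side; 1.57 = straight out, level; more = outward and up; stop at 2.4. Hinge axis along the tub's y at x = +58.5 mm, 72 mm above the tub's origin; flap 66 mm wide. Stiff hinge (about 1 N at the free edge): it stays where it is left
- flap_near (a joint): the same for the flap on the tub's -x side; hinge axis along y at x = -58.5 mm (tub frame), 72 mm above the tub's origin; flap 66 mm wide; as stiff as the others
- flap_left (a joint): the same for the flap on the tub's +y side; hinge axis along x at y = +81 mm (tub frame), 72 mm above the tub's origin; flap 46 mm wide; as stiff as the others
- flap_right (a joint): the same for the flap on the tub's -y side; hinge axis along x at y = -81 mm (tub frame), 72 mm above the tub's origin; flap 46 mm wide; as stiff as the others
- flap_far_edge (a point): middle of the free edge of flap_far, on its outer face, 42 mm from the hinge axis. The flap is a 4 mm plate, 44 mm from hinge to edge; closed, its outer face stands 4.5 mm outside the hinge axis (pad in the middle 6 mm), and a 4 mm thick finger tab along the free edge 9.5 mm
- flap_near_edge (a point): the same for flap_near
- flap_left_edge (a point): the same for flap_left
- flap_right_edge (a point): the same for flap_right
- spice_jar: bystander: small spice jar, 41 mm across, 105 mm high, standing on the board; origin at the centre of its underside
- pan_lid: bystander: round black pan lid, 76 mm across, 26 mm high, lying on the board; origin at the centre of its underside
- teaspoon: bystander: teaspoon, 139 x 30 x 10 mm, lying on the board; origin at the centre of its underside

How it is judged:
By the outcome, as a careful person would: the job done as asked, in the order asked, and still so for the second after the job is handed in, with the robot touching nothing.
It also fails if it takes over 48 s, if anything falls off the work surface, if the arm or the gripper's body presses on something with over 40 N, if the wrist force passes 120 N, or if a joint passes its speed limit or range.

### The arm

A 6-joint arm with a two-finger parallel gripper is mounted at the origin on a cart in front of the work surface, level with it; the furniture and walls round the work are solid. World frame = base frame: x ahead of the robot, y to its left, z up, the work surface at z = 0. Lengths are in m, angles in rad, forces in N, time in s.
With the tool pointing down it reaches from about 0.275 to 0.75 m from the base axis. Payload 10.2 kg.
Tool frame: the origin (TCP) lies midway between the tips of the shut fingers; the grasp point (between the pads) lies 19 mm behind it (env.hold_point_z is the distance from the TCP to the grasp point, in m); z points along the fingers, y is the line along which they close (so a half turn about z gives the same grasp; the last joint's range is limited). The gripper opens to 85 mm and grips with 20 to 120 N. Pads are 22 mm wide; open, the fingers measure 114 mm over their backs; the gripper's body (76 mm by 85 mm) begins 54 mm behind the grasp point. The pads swing forward as they close: fully open they stand 13 mm farther back than shut.
Start: joints at [-1.517, 0.313, 1.498, -0, 1.331, -0.223], TCP at [0.143, -0.505, 0.231] pointing down, gripper open.
Joint ranges: [-2.94, 2.94], [-0.97, 2.17], [0.19, 2.56], [-1.23, 4.37], [0.02, 3.11], [-2.88, 2.88]. Speed limits (rad/s): [2.39, 2.39, 3.01, 3.14, 3.14, 3.14].

### API

Orientations are given as a unit quaternion [x, y, z, w].
In Python, from bench import env gives the robot as it stands. Calls block until the motion is done:
- env.reach(position, orientation): joint-space move of the TCP to a pose.
- env.movel(position, velocity=0.15, frame=None, guard=None): straight line of the TCP; frame=None keeps the orientation; velocity is the mean speed in m/s. With guard (N) it stops when the force on the tool has changed by that much, and returns True; else False.
- env.set_joints(angles): joint-space move.
- env.release() and env.close_gripper(effort=None): open the fingers fully, or close them until they stop; effort is the grip in N (None keeps the last).
- env.hold(seconds).
- env.ik(position, orientation): joint angles nearest the present ones, or None.
- env.sense(): the state.
- env.grab_frame(name): name is "scene" or "top" or "wrist"; returns a dict with "frame" (384x512x3 uint8, red, green, blue), "mtx" (3x3 intrinsics, pixels), "k1" (the pictures are not rectified: a ray, as slopes to the right and down, at radius r is drawn at 1 + k1 r^2 times it, then the intrinsics apply), "view" (4x4, takes a point from world to camera coordinates). Camera axes: x right, y down, z forward; pixel columns grow to the right and rows downward; lengths in m; the calibration is good to about 2 mm. A picture is of the moment at which its call begins. There is no depth.
A pose or a line that the arm cannot do raises env.MotionError and nothing moves.
- env.hand_in(): hands the job in; it is judged then, once.
The state is a dict: "clock": time; "joints": joint angles; "qvel": joint speeds; "joint_efforts": joint torques, N m; "position": TCP position; "ee_rot": TCP orientation; "contact_force": force on the tool from outside, world axes, zero at the start; "ft_torque": the same for the moment, N m; "finger_gap": opening from 0.0 (shut) to 1.0 (fully open); "gripper_force": force on a finger pad.
Only numpy, scipy, OpenCV 4.12 (cv2) and the standard library are available. Lean on these libraries where they do the work, as an engineer would, in place of code of your own. Each camera call takes 0.05 s, during which the arm holds its last target. There are 200 camera calls.

## Working session

There is one attempt and no reset: what is moved stays moved. The work goes in short steps, each a Python script; the robot and the scene stay as the last script left them, time stands still between calls to the robot, and variables do not carry over. Pictures are saved under pics/ and viewed, at most 10 in all, crops included, and the job is handed in when it is done.

```bash
mkdir -p pics; ls
python3 - <<'E'
from bench import env
import cv2,numpy as np
for n in("scene","top"):
    f=env.grab_frame(n); np.savez(f"pics/{n}.npz",**f)
    cv2.imwrite(f"pics/{n}.png",cv2.resize(f["frame"][:,:,::-1],(800,600),interpolation=cv2.INTER_CUBIC))
    print(n,f["mtx"].round(1).tolist(),f["k1"],f["view"].round(3).tolist())
print(env.sense()["clock"],env.sense()["ee_rot"])
E
```

```text
bench.py
pics
scene [[429.6, 0.0, 252.0], [0.0, 429.6, 187.3], [0.0, 0.0, 1.0]] -0.08428767678632948 [[-0.879, -0.476, -0.012, 0.389], [-0.325, 0.618, -0.715, 0.423], [0.348, -0.625, -0.699, 0.888], [0.0, 0.0, 0.0, 1.0]]
top [[396.8, 0.0, 255.5], [0.0, 396.8, 182.7], [0.0, 0.0, 1.0]] -0.007835924335375187 [[-0.347, -0.938, 0.008, 0.022], [-0.863, 0.316, -0.395, 0.569], [0.368, -0.144, -0.919, 0.798], [0.0, 0.0, 0.0, 1.0]]
0.1 [ 9.90439138e-01  1.37949262e-01  4.44706821e-05 -5.59132275e-04]
```

View pics/scene.png

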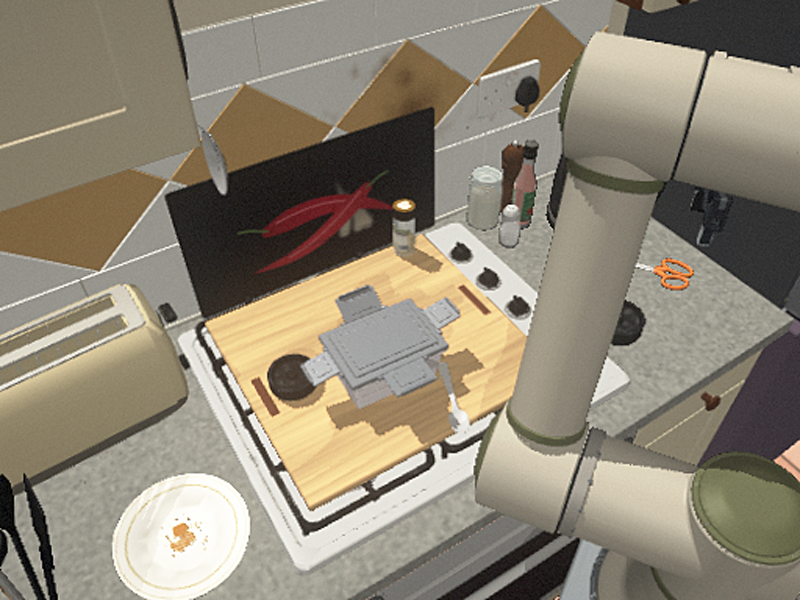

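View pics/top.png

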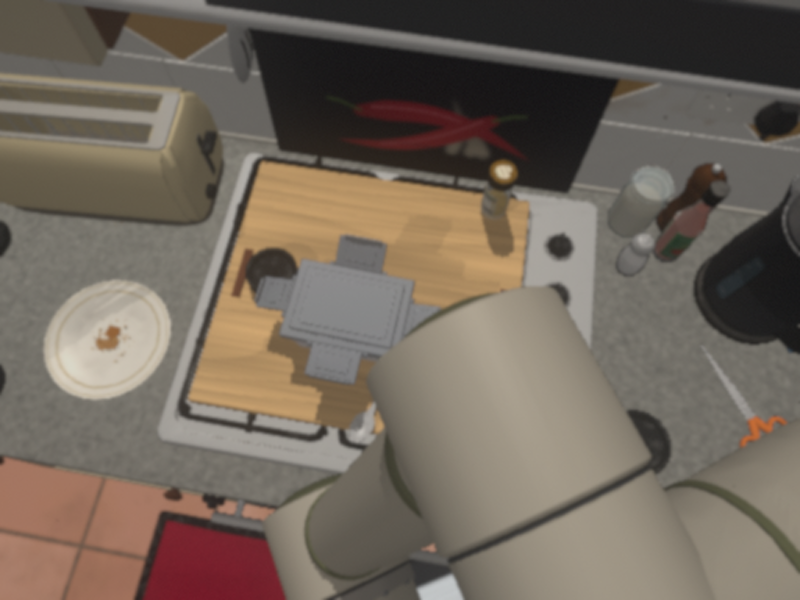

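The scene view shows the tub centred near (385,345) of 800x600. The pan lid is at (292,377) under one end flap, the jar at (403,225) and the teaspoon at (452,395). In the top view the tub is at (350,305) and the arm partly hides its right flap. I'll enlarge both.

Run:
```python
import cv2,numpy as np
for n,(x,y,w,h) in dict(scene=(185,172,120,90),top=(155,145,124,93)).items():
    f=np.load(f"pics/{n}.npz")["frame"][y:y+h,x:x+w,::-1]
    s=800/w
    im=cv2.resize(f,(800,600),interpolation=cv2.INTER_CUBIC)
    for i in range(0,w,10): cv2.putText(im,str(x+i),(int(i*s),10),0,.35,(0,0,255)); cv2.line(im,(int(i*s),12),(int(i*s),18),(0,0,255))
    for i in range(0,h,10): cv2.putText(im,str(y+i),(0,int(i*s)+4),0,.35,(0,0,255)); 
    cv2.imwrite(f"pics/{n}_c.png",im)
```

```text
(no output)
```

View pics/scene_c.png

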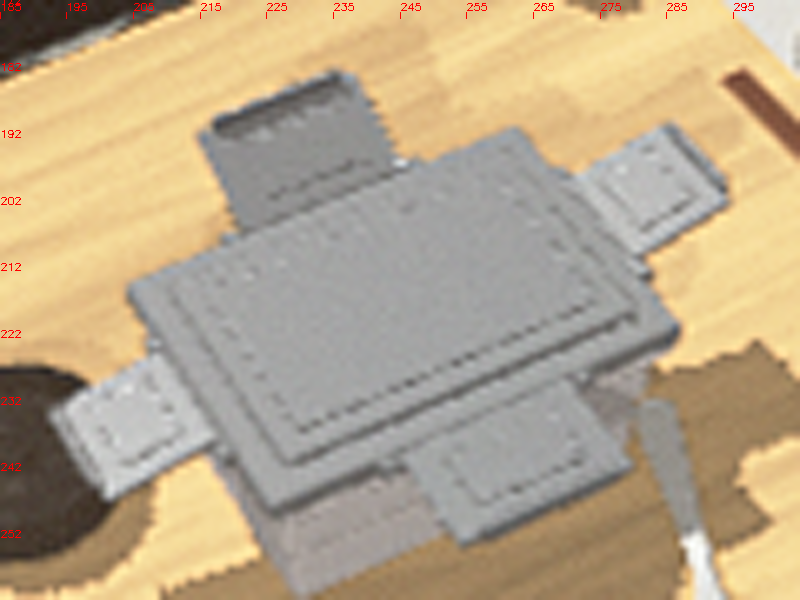

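View pics/top_c.png

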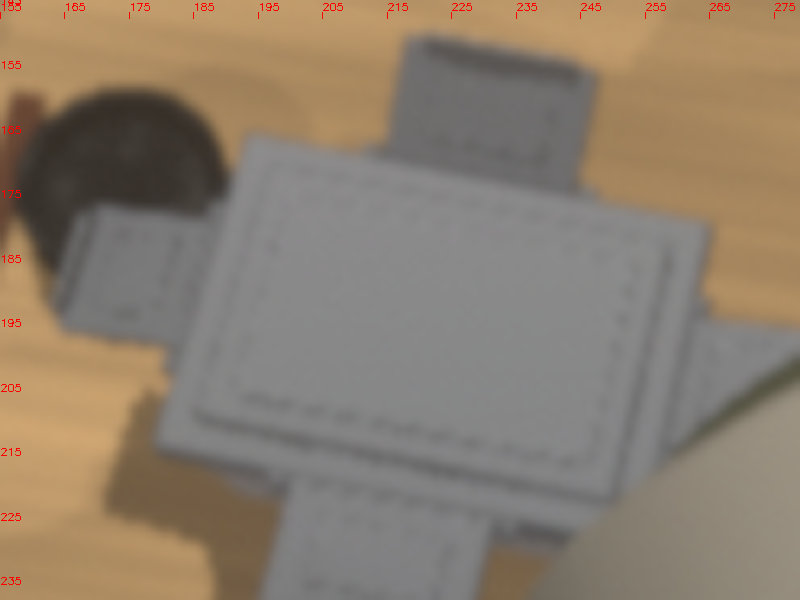

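```bash
cat > geo.py <<'E'
import numpy as np
from scipy.optimize import least_squares
C={n:dict(np.load(f"pics/{n}.npz")) for n in("scene","top")}
def proj(n,P,c=None):
    c=c or C[n]; P=np.atleast_2d(P); q=P@c["view"][:3,:3].T+c["view"][:3,3]
    s=q[:,:2]/q[:,2:]; s=s*(1+c["k1"]*(s**2).sum(1,keepdims=True))
    return s@np.diag([c["mtx"][0,0],c["mtx"][1,1]])+c["mtx"][:2,2]
crop=dict(scene=(185,172,6.6667),top=(155,145,6.4516))
def px(n,p): x,y,s=crop[n]; return np.array(p)/s+[x-.0,y]-.5+.5/s
def T(p,L): # p=x,y,z0,yaw
    c,s=np.cos(p[3]),np.sin(p[3]); L=np.atleast_2d(L)
    return L@np.array([[c,s,0],[-s,c,0],[0,0,1]])+np.array(p[:3])
E
cat > fit.py <<'E'
from geo import *
H=np.array([.0575,.08])
# corners in order (+,+),(+,-),(-,-),(-,+) in tub frame; top-of-picture long side = side A = +x
loc=np.array([[1,1],[1,-1],[-1,-1],[-1,1]])*H
loc=np.c_[loc,np.zeros(4)]
S=px("scene",[(130,286),(517,128),(680,326),(273,500)]); U=px("top",[(250,135),(712,220),(155,445)])
def res(p):
    return np.r_[(proj("scene",T(p,loc))-S).ravel(),(proj("top",T(p,loc[[0,1,3]]))-U).ravel()]
best=min((least_squares(res,[.45,0,.1,y]) for y in np.arange(-3,3,.7)),key=lambda r:r.cost)
p=best.x; print("rim-top pose",p.round(4),best.fun.round(2))
print("proj base", proj("scene",[[0,0,0]])/.64)
E
python3 fit.py
```

```text
rim-top pose [ 0.5086 -0.0918  0.1839 -0.5608] [-1.18 -0.36 -0.13 -0.81  0.73 -0.04 -0.38  1.64  0.09 -0.77  1.08  0.14
 -0.06  0.63]
proj base [[677.2358405  601.22911123]]
```

Run:
```python
from geo import *
for a,b in [((203,322),(262,163)),((313,507),(190,403)),((428,237),(530,200)),((403,203),(504,168)),((460,425),(362,432))]:
    r=least_squares(lambda P:np.r_[(proj("scene",P)-np.array(a)*.64).ravel(),(proj("top",P)-np.array(b)*.64).ravel()],[.5,0,.1])
    print(r.x.round(4),r.fun.round(2))
for n in C:
    v=C[n]["view"]; print(n,-v[:3,:3].T@v[:3,3])
```

```text
[ 0.8302 -0.0434  0.1044] [ 0.78  0.64 -0.35 -0.88]
[0.4789 0.1539 0.1082] [ 0.22  0.12 -0.1  -0.24]
[ 0.6053 -0.4247  0.1058] [-2.72 -1.69  1.04  2.43]
[ 0.6185 -0.3629  0.2177] [-0.33 -0.23  0.12  0.3 ]
[ 0.3599 -0.0554  0.1106] [ 0.53  0.24 -0.22 -0.48]
scene [0.17041426 0.47854572 0.92790901]
top [ 0.20462042 -0.04465077  0.9575887 ]
```

```bash
cat > arm.py <<'E'
from bench import env
import numpy as np, cv2, sys
from scipy.spatial.transform import Rotation as R
P=np.array([.5086,-.0918]); YAW=-.5608; ZB=.107; HZ=ZB+.072; W=.011
SIDES=dict(far=(0,.0585),left=(np.pi/2,.081),near=(np.pi,.0585),right=(-np.pi/2,.081))
def frame(s):
    a=YAW+SIDES[s][0]; return np.array([np.cos(a),np.sin(a),0]),SIDES[s][1]
def pt(s,xc,h): # finger inner bottom corner: xc outside the hinge, h below it
    n,d=frame(s); return np.r_[P,HZ-h]+n*(d+xc+W)
def quat(s,flip=1):
    n,_=frame(s); x=n*flip; z=np.array([0,0,-1.]); return R.from_matrix(np.c_[x,np.cross(z,x),z]).as_quat()
def ori(s):
    q0=np.array(env.sense()["joints"]); best=None
    for f in(1,-1):
        j=env.ik(pt(s,.02,-.09),quat(s,f)); k=env.ik(pt(s,.036,.045),quat(s,f))
        if j is not None and k is not None:
            c=np.abs(np.array(j)-q0).max()
            if best is None or c<best[0]: best=(c,quat(s,f),j)
    return best
def fold(s,h=.045,guard=5):
    c,q,j=ori(s)
    env.reach(pt(s,.02,-.09),q)
    log=[]
    def mv(xc,hh,v,g):
        t=env.movel(pt(s,xc,hh),velocity=v,guard=g); log.append((xc,hh,t)); return t
    mv(.02,-.05,.15,15); mv(.02,-.015,.1,15); mv(.036,-.013,.1,15)
    if mv(.036,h,.07,15): print("BLOCKED",log); return
    t=mv(.004,h,.04,guard)
    e=env.sense(); n,d=frame(s)
    print(s,"trip",t,"xc at stop",round(float((e["position"][:2]-P)@n[:2]-d-W),4),"F.n",round(float(np.dot(e["contact_force"],n)),2),log[:4])
    mv(.03,h-.0,.12,None); mv(.03,-.09,.25,None)
    print("clock",env.sense()["clock"])
def shot(cam,name,box=None):
    f=env.grab_frame(cam); np.savez(f"pics/{name}.npz",**f); im=f["frame"][:,:,::-1]
    if box: x,y,w,h=box; im=im[y:y+h,x:x+w]
    cv2.imwrite(f"pics/{name}.png",cv2.resize(im,(800,int(800*im.shape[0]/im.shape[1])),interpolation=cv2.INTER_CUBIC))
E
python3 - <<'E'
from arm import *
for s in SIDES: b=ori(s); print(s, None if b is None else (b[0].round(2),np.round(b[2],2)))
env.close_gripper(20)
fold("near")
shot("scene","s1",(155,145,180,135))
E
```

```text
far (np.float64(1.22), array([-0.43,  0.46,  1.18, -0.  ,  1.49, -1.44]))
left (np.float64(1.32), array([-0.2 ,  0.39,  1.3 , -0.  ,  1.46,  0.36]))
near (np.float64(1.16), array([-0.37,  0.08,  1.68, -0.  ,  1.38, -1.38]))
right (np.float64(0.88), array([-0.64,  0.2 ,  1.54, -0.  ,  1.4 , -0.07]))
near trip True xc at stop 0.0352 F.n 0.2 [(0.02, -0.05, False), (0.02, -0.015, False), (0.036, -0.013, False), (0.036, 0.045, False)]
clock 6.2417
```

View pics/s1.png

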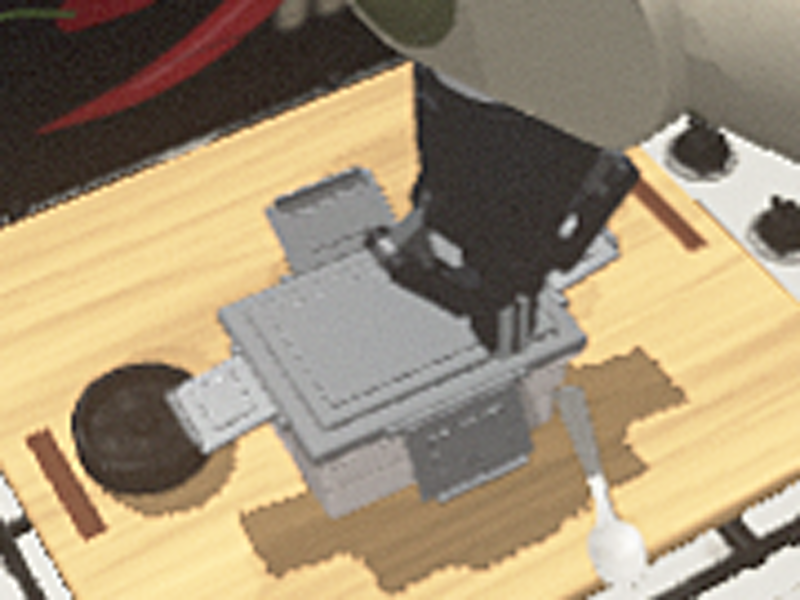

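The near flap (crop ~(475,450)) is about 40° from closed. The guard tripped early, probably on settling after the descent. The tub and bystanders haven't moved. I'll let the arm settle before the inward press and retry on early trips.

```bash
python3 - <<'E'
s=open("arm.py").read()
s=s.replace('''    t=mv(.004,h,.04,guard)
    e=env.sense(); n,d=frame(s)
''','''    press(s,h,guard,mv,log)
''').replace('''    print(s,"trip",t,"xc at stop",round(float((e["position"][:2]-P)@n[:2]-d-W),4),"F.n",round(float(np.dot(e["contact_force"],n)),2),log[:4])
''','').replace('def fold','''def press(s,h,guard,mv,log):
    n,d=frame(s)
    for i in range(4):
        env.hold(.25); f0=np.array(env.sense()["contact_force"])
        t=mv(.003,h,.04,guard); e=env.sense()
        xc=float((e["position"][:2]-P)@n[:2]-d-W)
        print(s,"trip",t,"xc",round(xc,4),"dF.n",round(float(np.dot(e["contact_force"]-f0,n)),2),"dF",np.round(e["contact_force"]-f0,1))
        if xc<.014 or not t: break
def fold''')
s+='''
def refold(s,h=.045,guard=5):
    def mv(xc,hh,v,g): return env.movel(pt(s,xc,hh),velocity=v,guard=g)
    mv(.036,h,.15,15); press(s,h,guard,mv,[]); mv(.03,h,.12,None); mv(.03,-.09,.25,None)
    print("clock",env.sense()["clock"])
'''
open("arm.py","w").write(s)
E
python3 - <<'E'
from arm import *
refold("near")
shot("scene","s2",(155,145,180,135))
E
```

```text
near trip True xc 0.0102 dF.n 1.04 dF [-0.7  0.9 -0.5]
clock 9.2333
```

View pics/s2.png

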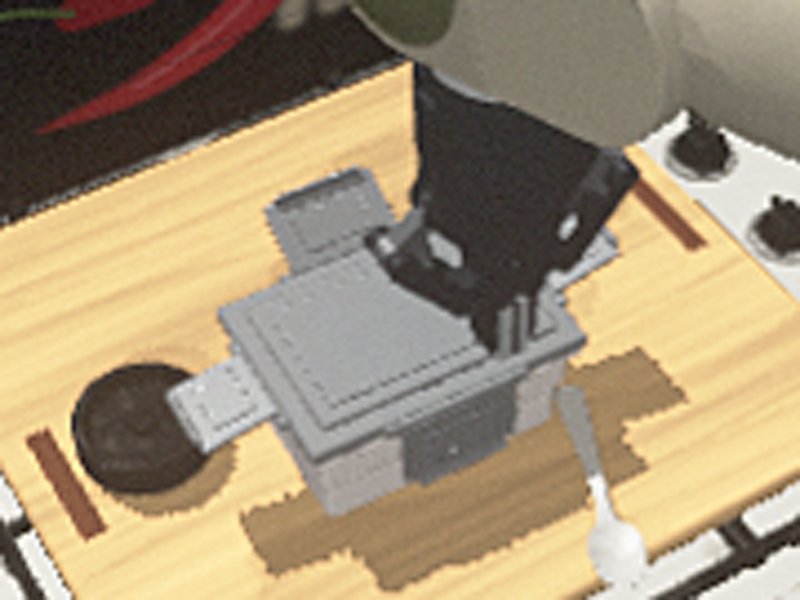

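The near flap now lies against the wall at crop (465,430), and the press stopped at the tab depth (10.2 mm, expected 9.5). The tub hasn't moved. Next: right, far, left.

Run:
```python
from arm import *
fold("right"); fold("far"); fold("left",h=.041)
env.reach([.3,-.42,.3],quat("near",-1) if env.ik([.3,-.42,.3],quat("near",-1)) is not None else quat("near"))
print(env.sense()["clock"])
shot("scene","s3",(155,145,180,135)); shot("top","t3",(125,120,180,135))
```

```text
right trip True xc 0.035 dF.n 1.11 dF [-0.4 -1.  -0.1]
right trip True xc 0.0345 dF.n -0.13 dF [-0.5  0.5 -0. ]
right trip True xc 0.034 dF.n 0.24 dF [-0.7  0.2 -0.7]
right trip True xc 0.0335 dF.n 0.41 dF [-0.3 -0.3  0.8]
clock 15.5667
far trip True xc 0.0347 dF.n 3.24 dF [ 2.3 -2.5 -1. ]
far trip True xc 0.0335 dF.n 0.29 dF [ 0.6  0.4 -0. ]
far trip True xc 0.0325 dF.n 0.16 dF [-0.1 -0.5 -1.5]
far trip True xc 0.0316 dF.n -0.18 dF [-0.5 -0.5  0.8]
clock 21.9417
left trip True xc 0.0349 dF.n 0.18 dF [ 1.4 -0.7 -0.5]
left trip True xc 0.0341 dF.n 0.07 dF [-0.4  0.3 -0.6]
left trip True xc 0.0334 dF.n 1.0 dF [ 0.9  0.6 -0. ]
left trip True xc 0.0324 dF.n 0.13 dF [-0.6  0.6  1.6]
clock 28.2167
31.325
```

View pics/s3.png

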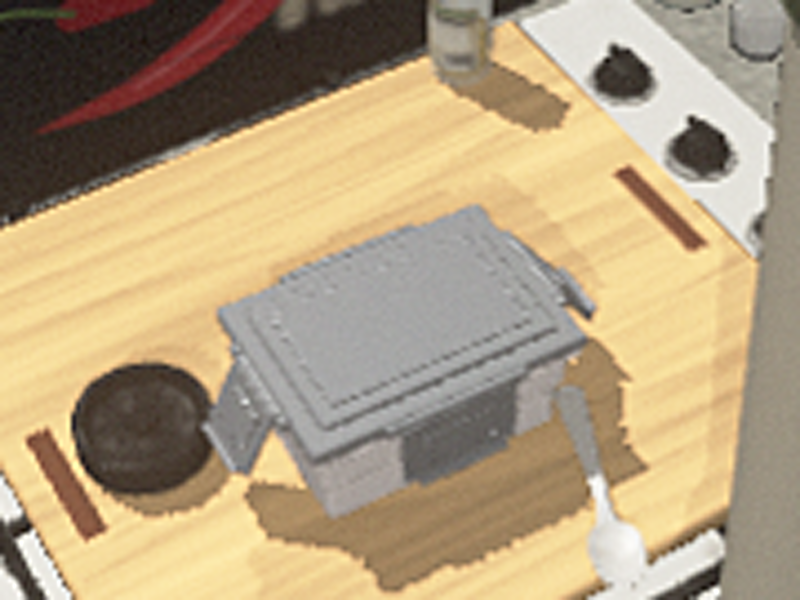

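View pics/t3.png

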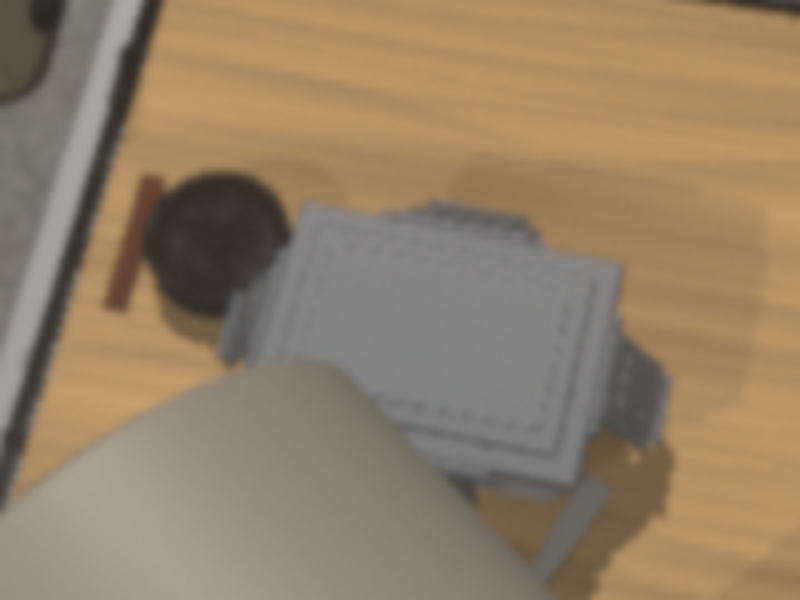

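All three remaining flaps stopped at about 40°. The guard trips on the arm's own acceleration, not on contact. The tub hasn't moved and the bystanders are in place. I'll bring the finger to just short of contact unguarded, then press slowly. Time is limited, so right first, as a check.

```bash
cat >> arm.py <<'E'
def quick(s,h=.045,end=.007):
    t0=env.sense()["clock"]; n,d=frame(s)
    env.reach(pt(s,.036,-.05),ori(s)[1]); t1=env.sense()["clock"]
    go=lambda xc,hh,v,g=None: env.movel(pt(s,xc,hh),velocity=v,guard=g)
    go(.036,h,.2); go(.0135,h,.08)
    for g in(9,12):
        f0=np.array(env.sense()["contact_force"]); t=go(end,h,.02,g)
        xc=float((env.sense()["position"][:2]-P)@n[:2]-d-W)
        print(s,g,t,"xc",round(xc,4),"dF.n",round(float(np.dot(env.sense()["contact_force"]-f0,n)),1))
        if xc<.0112 or not t: break
    go(.03,h,.12); go(.03,-.05,.25)
    print("reach",round(t1-t0,2),"total",round(env.sense()["clock"]-t0,2),"clock",env.sense()["clock"])
E
python3 - <<'E'
from arm import *
quick("right")
E
```

```text
right 9 False xc 0.0077 dF.n 5.9
reach 1.05 total 3.46 clock 34.8833
```

Run:
```python
from arm import *
quick("far"); quick("left",h=.042,end=.0055)
shot("scene","s4",(155,145,180,135)); shot("top","t4",(125,120,180,135))
print(env.sense()["clock"])
```

```text
far 9 False xc 0.0079 dF.n 5.7
reach 1.23 total 3.63 clock 38.5167
left 9 True xc 0.0096 dF.n 1.4
reach 1.19 total 3.4 clock 41.9167
42.0167
```

View pics/s4.png

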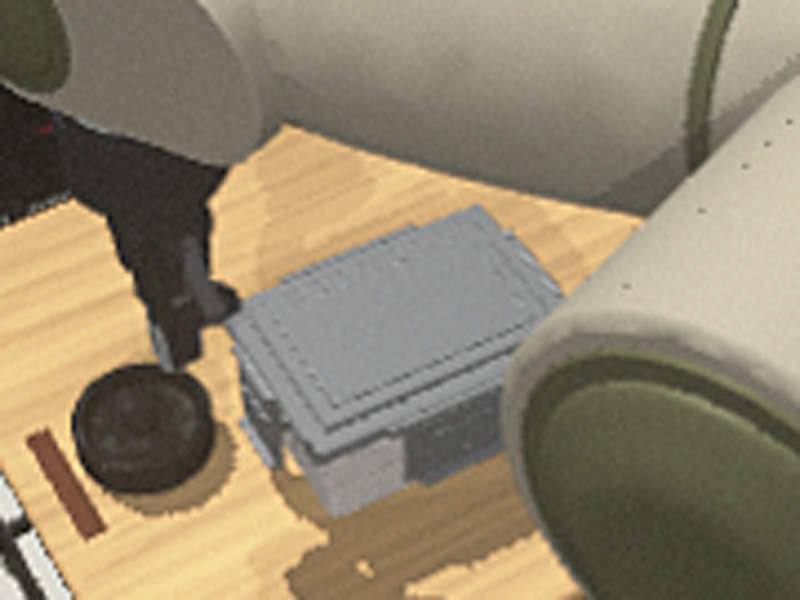

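View pics/t4.png

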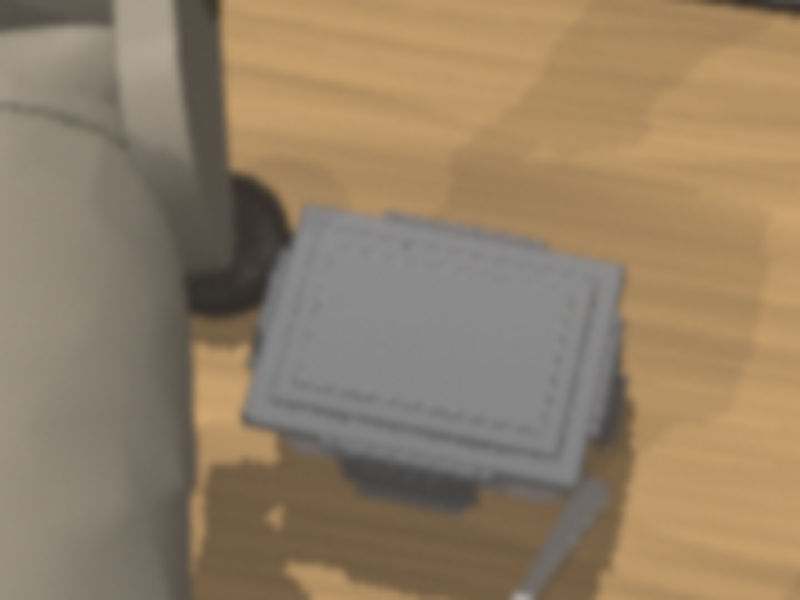

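Run:
```python
from geo import *
from arm import frame,P,HZ
for s,w in(("left",.023),("near",.033),("right",.023)):
  for th in(0,.1,.2,.4):
    n,d=frame(s); t=np.array([-n[1],n[0],0])
    o=np.r_[P,HZ]+n*d; r=n*np.sin(th)+np.array([0,0,-1])*np.cos(th); m=n*np.cos(th)+np.array([0,0,1])*np.sin(th)
    Q=np.array([o+.044*r+.0095*m+k*w*t for k in(-1,1)])
    print(s,th,"scene",((proj("scene",Q)-[155,145])*800/180).round().tolist(),"top",((proj("top",Q)-[125,120])*800/180).round().tolist())
```

```text
left 0 scene [[231.0, 418.0], [269.0, 479.0]] top [[279.0, 297.0], [254.0, 381.0]]
left 0.1 scene [[223.0, 420.0], [261.0, 481.0]] top [[270.0, 295.0], [245.0, 379.0]]
left 0.2 scene [[216.0, 421.0], [253.0, 482.0]] top [[262.0, 292.0], [236.0, 376.0]]
left 0.4 scene [[201.0, 422.0], [239.0, 483.0]] top [[245.0, 286.0], [219.0, 370.0]]
near 0 scene [[408.0, 495.0], [519.0, 444.0]] top [[343.0, 491.0], [477.0, 518.0]]
near 0.1 scene [[413.0, 500.0], [523.0, 448.0]] top [[341.0, 499.0], [474.0, 526.0]]
near 0.2 scene [[417.0, 504.0], [528.0, 452.0]] top [[338.0, 506.0], [472.0, 534.0]]
near 0.4 scene [[424.0, 509.0], [536.0, 457.0]] top [[333.0, 519.0], [468.0, 547.0]]
right 0 scene [[566.0, 346.0], [522.0, 292.0]] top [[613.0, 454.0], [631.0, 367.0]]
right 0.1 scene [[573.0, 342.0], [529.0, 288.0]] top [[621.0, 455.0], [640.0, 368.0]]
right 0.2 scene [[579.0, 337.0], [535.0, 283.0]] top [[630.0, 456.0], [648.0, 369.0]]
right 0.4 scene [[592.0, 326.0], [547.0, 273.0]] top [[646.0, 456.0], [664.0, 369.0]]
```

Every visible tab edge matches its predicted closed position: left in the scene view, near and right in the top view. The far flap stopped at the same depth and force as the right one.

```bash
python3 -c "
from bench import env
print(env.hand_in())"
```

```text
the job is handed in; nothing more can be done
None
```

I folded all four flaps down against the tub and handed the job in at about 42 s; the pictures show no visible movement of the tub, though the far flap was judged closed by press depth and force, and the last ones show only part of the surroundings.

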